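# Lock the service hatch of a bench gas purifier

## Robot

A 6-joint arm with a two-finger parallel gripper is mounted at the origin on the work surface. World frame = base frame: x ahead of the robot, y to its left, z up, the work surface at z = 0. Lengths are in m, angles in rad, forces in N, time in s.
With the tool pointing down it reaches from about 0.375 to 0.9 m from the base axis. Payload 3.1 kg.
Tool frame: the origin (TCP) lies between the finger pads; the fingertips stand 25 mm ahead of it and the grasp point (between the pads) lies 6 mm ahead of it; x points along the fingers, y is the direction in which the jaws open and shut, and the axes are right-handed (so a half turn about x gives the same grasp; the last joint's range is limited). The gripper opens to 85 mm and grips with 20 to 120 N. Pads are 22 mm wide; open, the fingers measure 114 mm over their backs; the gripper's body (76 mm by 85 mm) begins 54 mm behind the grasp point. The pads swing forward as they close: fully open they stand 13 mm farther back than shut.
Start: joints at [-1.383, 0.527, 1.433, -0, 1.181, -0.178], TCP at [0.224, -0.584, 0.256] pointing down, gripper open.
Joint ranges: [-3.08, 3.08], [-0.75, 2.2], [0.22, 2.44], [-1.43, 4.57], [0, 2.65], [-2.85, 2.85]. Speed limits (rad/s): [2.79, 2.79, 3.14, 3.14, 3.14, 3.14].

## Interface

Orientations are given as a unit quaternion [x, y, z, w].
In Python, from station import manip, viewer, workorder gives the robot as it stands.
- The arm moves only by the shell command python3 -m crank 'ROWS' [FORCE]. ROWS is JSON, one flat list of numbers, 5 for each row, row after row: the opening, from 0 (shut) to 1 (fully open), then the shift along the world's x, y, z in mm, then the turn about the world's z in rad. A call has 1 to 10 rows; each row is the pose to reach, as a shift and turn from the pose commanded when the call began; what a row does not reach only later rows make up. A row lasts 1/8 s, in which the tool goes at most 62.5 mm and 10.7 degrees, less where a joint would pass 70% of its speed; a pose out of reach is approached as far as the arm can. A call with a gripper value outside its range is refused whole. The fingers move at their own pace and stop on an object; FORCE is the grip in N (left out, the last holds). Time passes only in rows, so rows that repeat a pose let the fingers close. It gives the time, the measured TCP pose, the force and the opening at its end, in the units of the state.
- manip.sense(): the state, without advancing time (a new reading comes with each control period).
- viewer.snapshot(name): name is "scene" or "top" or "wrist"; returns a dict with "img" (384x512x3 uint8, red, green, blue), "range_z" (384x512 float32, m along the optical axis (not along the pixel's ray), 0 where there is no reading), "fx", "fy", "cx", "cy" (pixels), "origin" and "attitude" of the camera in the world. Camera axes: x right, y down, z forward; pixel columns grow to the right and rows downward; lengths in m; the calibration is good to about 2 mm. A picture is of the moment at which its call begins.
- workorder.sign_off(): hands the job in, once; it reports no verdict.
The state is a dict: "t": time; "q": joint angles; "qd": joint speeds; "tau": joint torques, N m; "tcp_pos": TCP position; "tool_rot": TCP orientation; "force": force on the tool from outside, world axes, zero at the start; "ft_torque": the same for the moment, N m; "finger_gap": opening from 0.0 (shut) to 1.0 (fully open).
Only numpy, scipy, OpenCV 4.12 (cv2) and the standard library are available. Lean on these libraries where they do the work, as an engineer would, in place of code of your own. Each camera call takes 0.05 s, during which the arm holds its last target.

## Task

The service hatch on top of the white gas purifier has sprung up because its quarter-turn latch is undone. Set your fingertips in the latch's slot, press the hatch down shut against its spring and, keeping it pressed, turn the latch clockwise a full quarter turn to its stop, so that the hatch stays locked flush when you let go. Use the fingertips only: do not swing the hatch further open, and leave the bottle, the filter cartridge and the vial standing where they are.

Things in the scene. Friction and masses are not known exactly. Their poses are not given: they have to be found in the camera images.
- purifier: Fixed white bench instrument, a box 300 mm (its x) by 340 mm (its y), 150 mm high to its flat top deck. Origin: centre of its underside, on the bench. z up; -x is its front (display and gauge, towards the robot), +y its left as the robot sees it. A blue hatch, 230 mm (x) by 240 mm (y) and 14 mm thick, lies on the deck; shut, its top face is level, 167 mm above the bench.
- hatch_hinge (a point): Middle of the hatch's hinge axis, which runs along the purifier's y at the back of the hatch: 110 mm behind the purifier's origin (x = +110 mm) and 158 mm above the bench. The hatch's front edge rises as it opens.
- hatch (a joint): Angle of the hatch, rad: 0 shut on its stop, growing as the front edge rises. Undone, its spring hinge holds it ajar at about 0.1 to 0.25. Pressing it shut at the latch takes about 5 N; it springs up again if let go before the latch is locked. Locked and let go, it rises only to about 0.01, where the latch's pawl holds it.
- hatch_front (a point): Middle of the hatch's front edge, on its top face, 235 mm ahead of the hinge axis (and 9 mm above it when shut). Axes as the hatch.
- latch_slot (a point): Centre of the latch, level with the hatch face: a flush black dial 76 mm across, 170 mm ahead of the hinge axis (9 mm above it when shut). A slot 26 mm wide, 12 mm deep, open at both ends at the dial's rim (72 mm long), crosses its centre; steel floor, red dot near one end. Nothing stands proud: it turns only from inside the slot. x along the slot (red dot at -x), z out of the hatch.
- latch (a joint): Turn of the latch, rad, clockwise from above: 0 undone (slot front to back, red dot at the front by the red mark), 1.57 its stop, locked (slot side to side, red dot at the green mark on the left). Stays where it is left (0.07 N m friction). Its pawl hooks under the deck's front lip only with the hatch shut or within a few mm of it; turned with the hatch up, it fouls the lip.
- bottle_mid (a point): Middle of a loose amber bottle with a red cap, 64 mm across, 135 mm tall, standing on the bench at the purifier's left side. Leave alone.
- cartridge_mid (a point): Middle of a loose metal filter cartridge with a green band, 47 mm across, 112 mm tall, standing on the bench at the purifier's right side. Leave alone.
- vial_mid (a point): Middle of a loose amber vial with a blue cap, 23 mm across, 46 mm tall, standing on the purifier's deck just left of the hatch. Leave alone.

How it is judged:
On the way, in this order (a step that is already met when the one before it is completed fails the run):
1. the hatch is pressed down shut (within about 8 mm at its front edge) with the latch not yet home (value of joint hatch below 0.035 rad and value of joint latch below 1.2 rad).
2. the latch is turned home with the hatch down (value of joint latch above 1.4 rad and value of joint hatch below 0.025 rad), for 0.1 s.
At the end, for the whole second after the job is handed in: The latch is turned clockwise to within 0.17 rad of its stop (joint above 1.4), the hatch stays down by itself (joint under 0.02 rad, 5 mm at the front edge), and the bottle and cartridge are within 30 mm, the vial within 20 mm, of where they stood (value of joint latch above 1.4 rad and value of joint hatch below 0.02 rad and distance of each of bottle_mid, cartridge_mid from where it was at the start of the episode below 0.03 m and distance of vial_mid from where it was at the start of the episode below 0.02 m); the robot touches nothing.
It fails at once if the hatch is swung further open (above 0.4 rad) (value of joint hatch above 0.4 rad).
It fails at once if the bottle is lifted or moved by 30 mm (distance of bottle_mid from where it was at the start of the episode above 0.03 m).
It fails at once if the cartridge is lifted or moved by 30 mm (distance of cartridge_mid from where it was at the start of the episode above 0.03 m).
It fails at once if the vial is lifted or moved by 20 mm (distance of vial_mid from where it was at the start of the episode above 0.02 m).
It also fails if it takes over 42 s, if anything falls off the work surface, if the arm or the gripper's body presses on something with over 40 N, if the wrist force passes 120 N, or if a joint passes its speed limit or range.

## Working session

There is one attempt and no reset: what is moved stays moved. The work goes in short steps, Python scripts to look and compute and a shell command to move; the robot and the scene stay as the last step left them, time stands still between calls to the robot, and variables do not carry over. Pictures are saved under pics/ and viewed, and the job is handed in when it is done.

```bash
mkdir -p pics; ls; cat > h.py <<'E'
import numpy as np, cv2
from station import manip, viewer, workorder
from scipy.spatial.transform import Rotation as R
def snap(n,f):
    s=viewer.snapshot(n); cv2.imwrite(f'pics/{f}.png',s['img'][...,::-1])
    np.savez(f'{f}.npz',**s); return s
def att(s):
    a=np.array(s['attitude'],float)
    return a if a.shape==(3,3) else R.from_quat(a).as_matrix()
def px(s,u,v,w=1):
    z=np.array(s['range_z'])[v-w:v+w+1,u-w:u+w+1]; z=np.median(z[z>0])
    p=np.array([(u-s['cx'])/s['fx']*z,(v-s['cy'])/s['fy']*z,z])
    return att(s)@p+np.array(s['origin'])
E
python3 - <<'E'
from h import *
for n in ['top','scene']:
    s=snap(n,n+'0'); print(n,s['fx'],s['cx'],s['origin'],s['attitude'])
st=manip.sense(); print({k:np.round(v,3) for k,v in st.items()})
E
```

```text
pics
top 468.52231261592414 255.08299898432824 [0.465858   0.03054063 1.30961504] [-0.69767204  0.71265967 -0.05209639  0.05153526]
scene 386.94573622066997 260.29046964264023 [1.34697204 0.25938515 0.69945957] [ 0.51743672  0.72511394 -0.3694886  -0.26447532]
{'t': np.float64(0.1), 'q': array([-1.383,  0.528,  1.434, -0.   ,  1.181, -0.178]), 'qd': array([ 0.001, -0.001, -0.002,  0.   , -0.   , -0.001]), 'tau': array([-1.0000e-03, -4.4331e+01, -1.7859e+01, -0.0000e+00,  4.0000e-03,
       -0.0000e+00]), 'tcp_pos': array([ 0.223, -0.583,  0.255]), 'tool_rot': array([-0.695, -0.129,  0.695, -0.128]), 'force': array([-0.795, -0.125, -0.754]), 'ft_torque': array([0.002, 0.056, 0.042]), 'finger_gap': np.float64(0.999)}
```

View pics/top0.png

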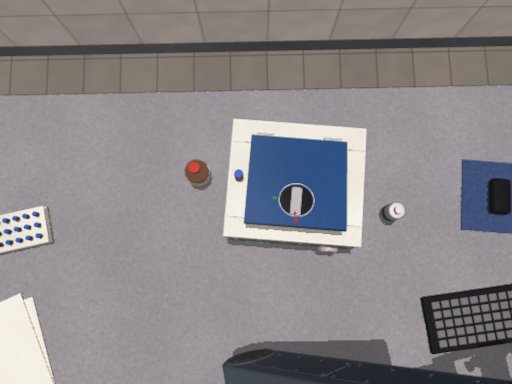

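View pics/scene0.png

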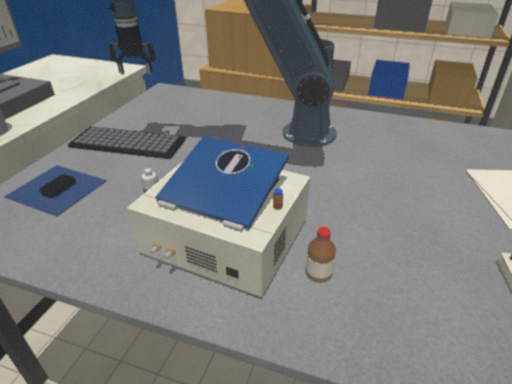

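The top view shows the hatch around px (297,183), with the dial near (296,200), the vial at (239,175), the bottle at (197,172) and the cartridge at (394,212). I'll enlarge it to read positions more closely.

```bash
python3 - <<'E'
from h import *
s=dict(np.load('top0.npz'))
i=s['img'][110:260,215:415,::-1]
cv2.imwrite('pics/crop0.png',cv2.resize(i,None,fx=4,fy=4,interpolation=cv2.INTER_CUBIC))
for n,u,v in [('hFL',247,226),('hFR',345,228),('hBL',251,140),('hBR',346,143),('floor',296,201),('deckFL',229,234),('deckBL',236,126),('deckBR',362,133),('deckFR',358,240),('dialL',282,200),('dialR',309,201),('vial',239,175)]:
    print(n,px(s,u,v).round(4))
E
```

```text
hFL [0.5421 0.0498 0.1516]
hFR [ 0.5282 -0.1788  0.2196]
hBL [0.7551 0.0355 0.1702]
hBR [ 0.7429 -0.2017  0.1677]
floor [ 0.5967 -0.0695  0.194 ]
deckFL [0.5234 0.0945 0.1513]
deckBL [0.798  0.0731 0.1488]
deckBR [ 0.7726 -0.2474  0.1494]
deckFR [ 0.502  -0.2225  0.1508]
dialL [ 0.5982 -0.0352  0.2073]
dialR [ 0.5946 -0.0992  0.2061]
vial [0.6625 0.066  0.1958]
```

View pics/crop0.png

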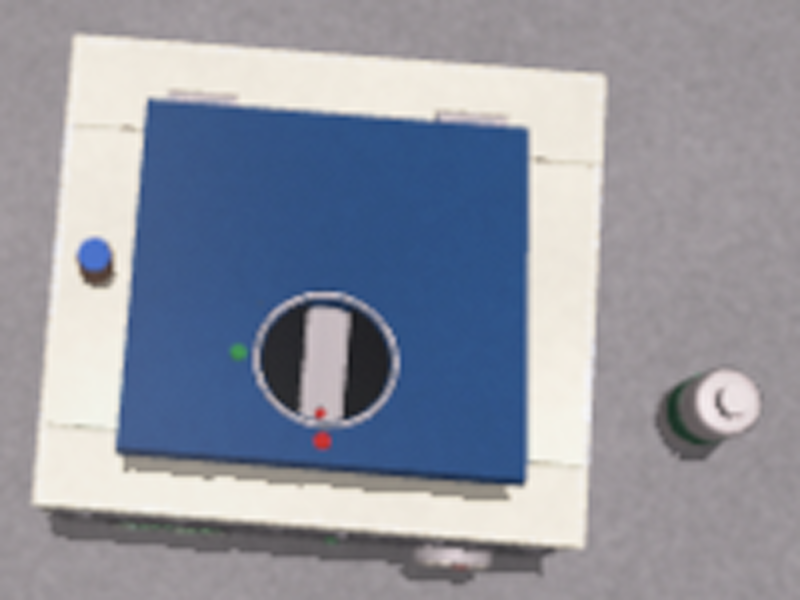

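```bash
cat > fit.py <<'E'
from h import *
import sys
def cloud(s):
    z=np.array(s['range_z'],float);v,u=np.mgrid[:z.shape[0],:z.shape[1]]
    p=np.stack([(u-s['cx'])/s['fx']*z,(v-s['cy'])/s['fy']*z,z],-1)
    return p@att(s).T+np.array(s['origin'])
def fit(s):
    P=cloud(s);im=s['img'];hsv=cv2.cvtColor(np.ascontiguousarray(im),cv2.COLOR_RGB2HSV)
    blue=(abs(hsv[...,0].astype(int)-112)<14)&(hsv[...,1]>120)&(P[...,2]>.155)&(P[...,2]<.25)
    n,l,st,c=cv2.connectedComponentsWithStats(blue.astype(np.uint8)); k=1+np.argmax(st[1:,4]); blue=l==k
    be=cv2.erode(blue.astype(np.uint8),np.ones((3,3)))>0
    q=P[be]
    A=np.c_[q[:,:2],np.ones(len(q))];w=np.ones(len(q),bool)
    for _ in range(5):
        c=np.linalg.lstsq(A[w],q[w,2],rcond=None)[0];r=q[:,2]-A@c;w=abs(r)<.004
    print('plane',c.round(4),'res',r[w].std().round(4),'tilt',np.arctan(np.hypot(c[0],c[1])).round(4),'up dir yaw',np.degrees(np.arctan2(-c[1],-c[0])).round(2)) 
    # rays intersect plane
    def ray(u,v,dz=0.):
        d=att(s)@np.array([(u-s['cx'])/s['fx'],(v-s['cy'])/s['fy'],1]);o=np.array(s['origin'])
        t=(c[2]+dz+c[0]*o[0]+c[1]*o[1]-o[2])/(d[2]-c[0]*d[0]-c[1]*d[1]);return o+t*d
    return blue,c,ray,P,hsv
E
python3 - <<'E'
from fit import *
s=dict(np.load('top0.npz'))
blue,c,ray,P,hsv=fit(s)
cn,_=cv2.findContours(blue.astype(np.uint8),cv2.RETR_CCOMP,cv2.CHAIN_APPROX_NONE)
cn=sorted(cn,key=len)[::-1]
out=np.array([ray(*p[0]) for p in cn[0]])
(r)=cv2.minAreaRect((out[:,:2]*1000).astype(np.float32));print('hatch',r,cv2.boxPoints(r))
hole=cn[1];pts=np.array([ray(*p[0]) for p in hole])
print('hole',len(hole),cv2.fitEllipse((pts[:,:2]*1000).astype(np.float32)))
# slot floor
m=(hsv[...,1]<60)&(hsv[...,2]>100);v,u=np.nonzero(m)
mm=np.zeros(blue.shape,np.uint8);cv2.drawContours(mm,[hole],-1,1,-1)
k=cv2.erode(mm,np.ones((5,5)))&m
v,u=np.nonzero(k);f=np.array([ray(a,b,-.012) for a,b in zip(u,v)])
print('floor',len(u),f.mean(0),cv2.minAreaRect((f[:,:2]*1000).astype(np.float32)),P[k>0][:,2].mean())
# deck
w=(abs(P[...,2]-.15)<.006)&(hsv[...,1]<70)&(hsv[...,2]>150)
n,l,st,_=cv2.connectedComponentsWithStats(cv2.dilate(w.astype(np.uint8),np.ones((1,1))));
q=P[w];q=q[(q[:,0]>.45)&(q[:,0]<.85)&(abs(q[:,1]+.07)<.22)]
print('deck',cv2.minAreaRect((q[:,:2]*1000).astype(np.float32)))
st=manip.sense();M=R.from_quat(st['tool_rot']).as_matrix();print(M.round(3)); print('tool y yaw',np.arctan2(M[1,1],M[0,1]))
E
```

```text
plane [-0.2379  0.0238  0.3507] res 0.0018 tilt 0.2346 up dir yaw -5.71
hatch ((645.3016357421875, -73.33891296386719), (236.1289825439453, 224.10113525390625), 84.29515838623047) [[ 522.06995  -179.68039 ]
 [ 745.06116  -201.95691 ]
 [ 768.5333     33.002563]
 [ 545.5421     55.279083]]
hole 114 ((597.258056640625, -68.33732604980469), (89.31656646728516, 94.37178039550781), 85.07376098632812)
floor 369 [ 0.5982477  -0.06900159  0.19472544] ((600.277099609375, -68.95514678955078), (76.55715942382812, 77.73127746582031), 43.340309143066406) 0.20331569614576894
deck ((653.6895751953125, -75.34284973144531), (340.9318542480469, 301.6731872558594), 84.26419067382812)
[[-0.     0.358 -0.934]
 [ 0.002 -0.934 -0.358]
 [-1.    -0.002 -0.   ]]
tool y yaw -1.2050156818062034
```

```bash
python3 -m crank '[0.33,20,30,75,0.1, 0.33,60,80,95,0.22, 0.33,97,131,95,0.35, 0.33,134,182,95,0.5, 0.33,171,233,95,0.65, 0.33,208,284,95,0.8, 0.33,245,335,95,0.95, 0.33,282,386,95,1.105, 0.33,318,436,95,1.105, 0.33,350,480,95,1.105]'; python3 -m crank '[0.33,13,17,0,0, 0.33,26,34,0,0, 0.33,26,34,0,0, 0.33,26,34,0,0]'
python3 - <<'E'
from h import *
s=snap('wrist','w1');print(s['origin'],s['attitude'],s['fx'])
st=manip.sense();M=R.from_quat(st['tool_rot']).as_matrix();print('tool y yaw',np.arctan2(M[1,1],M[0,1]),st['tcp_pos'],st['q'].round(3),st['force'])
E
```

```text
t: 1.35
tcp_pos: [0.5671, -0.1117, 0.351]
tool_rot: [-0.524, -0.475, 0.524, -0.474]
force: [0.3, -0.8, 0.2]
finger_gap: 0.331
t: 1.85
tcp_pos: [0.5918, -0.0808, 0.3512]
tool_rot: [-0.524, -0.474, 0.525, -0.474]
force: [-0.5, -0.2, -1.4]
finger_gap: 0.329
[ 0.59929695 -0.00974433  0.46821005] [ 0.98902806 -0.05080577 -0.00756658  0.13851   ] 302.9087933285231
tool y yaw -0.10185906482286229 [ 0.59174275 -0.08087852  0.35125801] [-3.230e-01  3.980e-01  1.383e+00 -1.000e-03  1.361e+00 -2.210e-01] [ 0.35447512 -0.83261456  0.60352099]
```

View pics/w1.png

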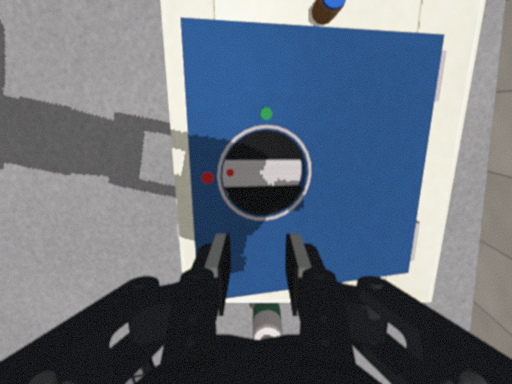

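The wrist view shows the dial around px (264,172), with the slot from (222,173) to (301,172) and the red dot at (230,173). I'll fit from this close view.

```bash
python3 - <<'E'
from fit import *
s=dict(np.load('w1.npz'))
i=s['img'][110:235,190:330,::-1]
cv2.imwrite('pics/crop1.png',cv2.resize(i,None,fx=5,fy=5,interpolation=cv2.INTER_CUBIC))
blue,c,ray,P,hsv=fit(s)
for n,u,v in [('ringL',218.5,172),('ringR',311,172),('ringT',265,125.5),('ringB',265,219.5)]: print(n,ray(u,v).round(4))
for n,u,v in [('redmark',208,178),('green',267,114)]: print(n,ray(u,v).round(4))
E
```

```text
plane [-0.2384  0.0242  0.3504] res 0.0007 tilt 0.2352 up dir yaw -5.8
ringL [ 0.5608 -0.0572  0.2153]
ringR [ 0.6421 -0.0696  0.1957]
ringT [ 0.604  -0.0234  0.2059]
ringB [ 0.5959 -0.1075  0.2058]
redmark [ 0.5516 -0.061   0.2174]
green [ 0.6066 -0.0143  0.2055]
```

View pics/crop1.png

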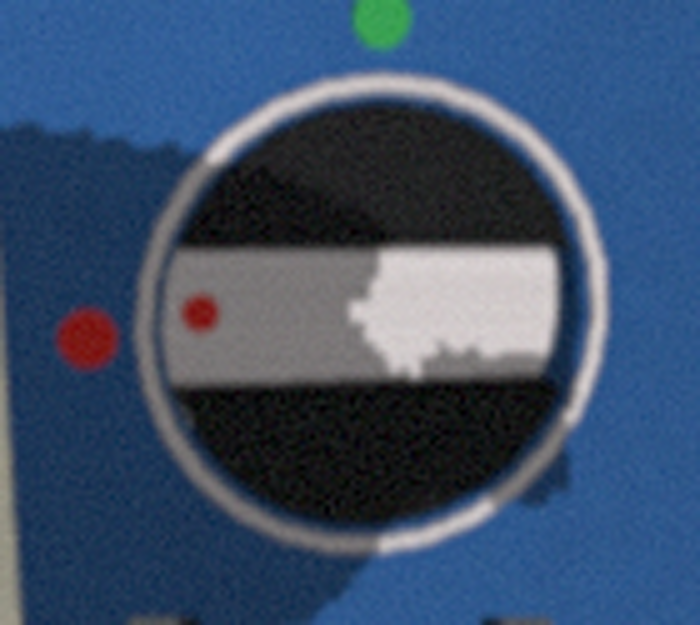

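```bash
python3 - <<'E'
from fit import *
s=dict(np.load('w1.npz'))
blue,c,ray,P,hsv=fit(s)
f=lambda a,b,dz:ray(190+a/5-.4,110+b/5-.4,dz)
up=[f(180,250,0),f(550,247,0)];lo=[f(180,387,-.0123),f(550,380,-.0123)]
for n,e in(('up',up),('lo',lo)):
    d=e[1]-e[0];print(n,np.round(e,4),'yaw',np.arctan2(d[1],d[0]))
print(np.linalg.norm(np.array(up)-lo,axis=1))
y=-0.1;L=np.array([-np.sin(y),np.cos(y)]);F=np.array([np.cos(y),np.sin(y)])
for e in up+lo:print('lat',L@e[:2],'fwd',F@e[:2])
ring=[ray(218.5,172),ray(311,172),ray(265,125.5),ray(265,219.5)]
print('ring lat',[L@e[:2] for e in ring[2:]],[F@e[:2] for e in ring[:2]])
print('tcp lat fwd',L@manip.sense()['tcp_pos'][:2],F@manip.sense()['tcp_pos'][:2])
v=slice(162,184);print(np.median(P[162:184,225:250][...,2]),P[173,[228,262,296]])
E
```

```text
plane [-0.2384  0.0242  0.3504] res 0.0007 tilt 0.2352 up dir yaw -5.8
up [[ 0.5681 -0.0476  0.2138]
 [ 0.6321 -0.0561  0.1984]] yaw -0.13271900459879699
lo [[ 0.5633 -0.0741  0.202 ]
 [ 0.632  -0.084   0.1854]] yaw -0.1434503994199349
[0.02942064 0.03075922]
lat 0.009384766177962803 fwd 0.569965379181828
lat 0.007270077245163484 fwd 0.6345741376056238
lat -0.017480612877947853 fwd 0.5679041338650047
lat -0.020496670312182393 fwd 0.6372742476772173
ring lat [np.float64(0.036980265786467494), np.float64(-0.04751773138557211)] [np.float64(0.5637586103943867), np.float64(0.6457989624123777)]
tcp lat fwd -0.02139876829100276 0.5968608845239398
0.1995531820255581 [[ 0.56711285 -0.06156566  0.20167973]
 [ 0.59734863 -0.06652519  0.19275243]
 [ 0.62932078 -0.07110697  0.18651536]]
```

```bash
python3 -m crank '[0.33,7,14,-40,-0.035, 0.33,7,14,-80,-0.035, 0.33,7,14,-98,-0.035, 0.33,7,14,-98,-0.035, 0.33,7,14,-98,-0.035]'
python3 - <<'E'
from fit import *
s=snap('wrist','w2');snap('scene','s2')
cv2.imwrite('pics/w2c.png',cv2.resize(s['img'][150:384,150:380,::-1],None,fx=2.5,fy=2.5,interpolation=cv2.INTER_CUBIC))
P=cloud(s);np.set_printoptions(suppress=True,precision=4)
st=manip.sense();print(st['tcp_pos'],st['force'])
E
```

```text
t: 2.52
tcp_pos: [0.5999, -0.0665, 0.2544]
tool_rot: [0.533, 0.464, -0.533, 0.465]
force: [-0.2, -0.6, 0.7]
finger_gap: 0.332
[ 0.6001 -0.0662  0.2548] [-0.3479  0.1197  0.1189]
```

View pics/w2c.png

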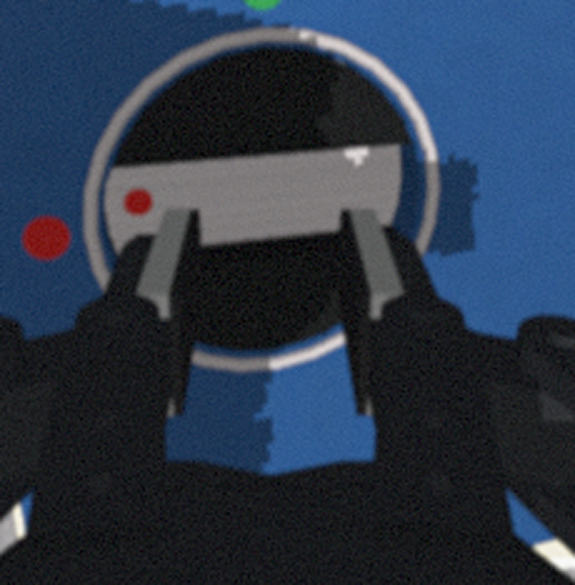

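View pics/s2.png

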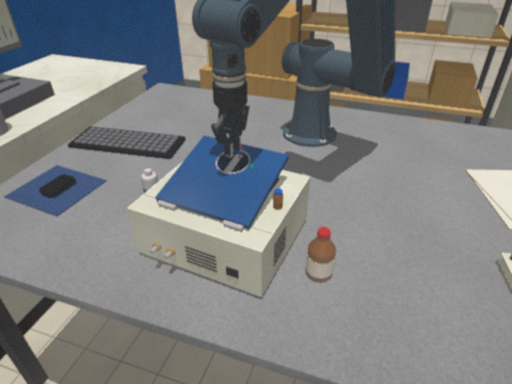

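```bash
python3 - <<'E'
from fit import *
np.set_printoptions(suppress=True,precision=4)
s=dict(np.load('w2.npz'))
blue,c,ray,P,hsv=fit(s)
y=-.137;L=np.array([-np.sin(y),np.cos(y)]);F=np.array([np.cos(y),np.sin(y)])
t=manip.sense()['tcp_pos'];print('tcp lat',L@t[:2],'fwd',F@t[:2]);M=R.from_quat(manip.sense()['tool_rot']).as_matrix();print('yaw',np.arctan2(M[1,1],M[0,1]))
f=lambda a,b,dz:ray(150+a/2.5-.3,150+b/2.5-.3,dz)
e=dict(upL=f(115,168,0),upR=f(400,145,0),loL=f(120,250,-.0123),lo1=f(205,245,-.0123),lo2=f(340,232,-.0123))
e.update(rT=f(262,33,0),rB=f(262,365,0),rL=f(90,195,0),rR=f(433,195,0))
for n,p in e.items(): print(n,p,'lat',(L@p[:2]).round(4),'fwd',(F@p[:2]).round(4))
d=e['upR']-e['upL'];print(np.arctan2(d[1],d[0]));d=e['lo2']-e['lo1'];print(np.arctan2(d[1],d[0]))
# finger depth profile
z=s['range_z'];
for u in (214,220,223,226,228,288,291,295,299): print(u,z[228:262:2,u].round(3))
E
```

```text
plane [-0.2384  0.0242  0.3505] res 0.0006 tilt 0.2352 up dir yaw -5.79
tcp lat 0.016360175169524167 fwd 0.603514731586568
yaw -0.13565602164696536
upL [ 0.5681 -0.0476  0.2139] lat 0.0304 fwd 0.5693
upR [ 0.6331 -0.0565  0.1982] lat 0.0305 fwd 0.6349
loL [ 0.5622 -0.0725  0.2024] lat 0.005 fwd 0.5669
lo1 [ 0.5823 -0.0763  0.1975] lat 0.0039 fwd 0.5872
lo2 [ 0.6166 -0.0814  0.1892] lat 0.0036 fwd 0.6219
rT [ 0.6042 -0.0237  0.2058] lat 0.059 fwd 0.6018
rB [ 0.5926 -0.1064  0.2066] lat -0.0245 fwd 0.6015
rL [ 0.5618 -0.0527  0.2153] lat 0.0246 fwd 0.5637
rR [ 0.6403 -0.0714  0.1961] lat 0.0167 fwd 0.6441
-0.13527921978776256
-0.14599453679341667
214 [0.184 0.184 0.185 0.185 0.187 0.143 0.141 0.139 0.137 0.134 0.133 0.132
 0.128 0.127 0.126 0.123 0.121]
220 [0.186 0.185 0.186 0.148 0.145 0.144 0.142 0.14  0.137 0.135 0.133 0.131
 0.128 0.127 0.126 0.123 0.122]
223 [0.186 0.186 0.186 0.148 0.145 0.143 0.142 0.139 0.137 0.136 0.133 0.131
 0.129 0.127 0.126 0.123 0.123]
226 [0.186 0.186 0.186 0.147 0.146 0.142 0.141 0.139 0.137 0.136 0.136 0.134
 0.136 0.135 0.135 0.135 0.135]
228 [0.185 0.187 0.187 0.148 0.145 0.145 0.145 0.145 0.145 0.145 0.145 0.145
 0.145 0.146 0.145 0.145 0.144]
288 [0.196 0.196 0.196 0.147 0.146 0.144 0.14  0.14  0.141 0.14  0.14  0.14
 0.139 0.141 0.139 0.14  0.14 ]
291 [0.    0.197 0.196 0.148 0.145 0.143 0.142 0.139 0.137 0.135 0.132 0.132
 0.13  0.127 0.127 0.128 0.128]
295 [0.196 0.197 0.198 0.147 0.145 0.144 0.141 0.139 0.137 0.134 0.132 0.131
 0.13  0.127 0.126 0.124 0.123]
299 [0.198 0.199 0.198 0.147 0.146 0.142 0.141 0.14  0.136 0.135 0.132 0.13
 0.129 0.127 0.126 0.    0.123]
```

```bash
python3 - <<'E'
from fit import *
np.set_printoptions(suppress=True,precision=4)
s=dict(np.load('w2.npz'));P=cloud(s)
y=-.137;L=np.array([-np.sin(y),np.cos(y)]);F=np.array([np.cos(y),np.sin(y)])
for u in (220,223,291,295):
  for v in (233,234,236,240): p=P[v,u];print(u,v,p,'lat',(L@p[:2]).round(4),'fwd',(F@p[:2]).round(4))
E
```

```text
220 233 [ 0.5833 -0.0515  0.2323] lat 0.0286 fwd 0.5848
220 234 [ 0.5835 -0.0513  0.2342] lat 0.0289 fwd 0.5851
220 236 [ 0.5839 -0.0512  0.2369] lat 0.029 fwd 0.5854
220 240 [ 0.5843 -0.0515  0.241 ] lat 0.0287 fwd 0.5858
223 233 [ 0.5849 -0.0513  0.2333] lat 0.029 fwd 0.5864
223 234 [ 0.585  -0.0515  0.2343] lat 0.0289 fwd 0.5865
223 236 [ 0.5853 -0.0514  0.237 ] lat 0.029 fwd 0.5868
223 240 [ 0.5856 -0.0518  0.2408] lat 0.0287 fwd 0.5872
291 233 [ 0.618  -0.0562  0.2327] lat 0.0287 fwd 0.6199
291 234 [ 0.6179 -0.056   0.2345] lat 0.029 fwd 0.6197
291 236 [ 0.6176 -0.0559  0.237 ] lat 0.029 fwd 0.6195
291 240 [ 0.6172 -0.0561  0.241 ] lat 0.0287 fwd 0.619
295 233 [ 0.62   -0.0567  0.2323] lat 0.0285 fwd 0.622
295 234 [ 0.6197 -0.0557  0.2356] lat 0.0294 fwd 0.6215
295 236 [ 0.6195 -0.0561  0.2371] lat 0.029 fwd 0.6214
295 240 [ 0.619  -0.056   0.2418] lat 0.029 fwd 0.6208
```

The slot measures 26 mm wide at yaw -0.137. The fingers are aligned with it to under 1 mm. Next is a gentle entry.

```bash
python3 -m crank '[0.33,0,-0.7,-12,0, 0.33,0,-0.7,-22,0, 0.33,0,-0.7,-27,0, 0.33,0,-0.7,-27,0]'
python3 - <<'E'
from fit import *
s=snap('wrist','w3')
cv2.imwrite('pics/w3c.png',cv2.resize(s['img'][150:384,150:380,::-1],None,fx=2.5,fy=2.5,interpolation=cv2.INTER_CUBIC))
fit(s)
st=manip.sense();print(st['tcp_pos'],st['force'],st['ft_torque'])
E
```

```text
t: 3.12
tcp_pos: [0.599, -0.0661, 0.2255]
tool_rot: [-0.532, -0.466, 0.533, -0.465]
force: [-0.1, -0.8, -0.9]
finger_gap: 0.328
plane [-0.2385  0.0242  0.3505] res 0.0006 tilt 0.2353 up dir yaw -5.8
[ 0.59934563 -0.06615517  0.22597894] [ 0.17834755  0.15252382 -0.52866085] [-0.02458531 -0.01025397  0.04900271]
```

View pics/w3c.png

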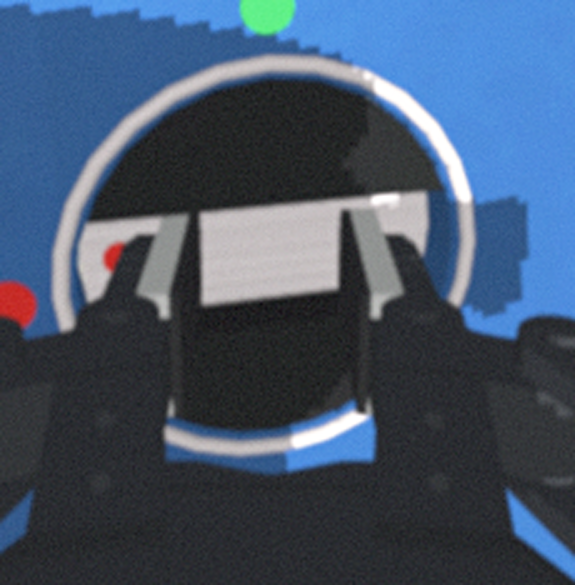

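```bash
python3 -m crank '[0.33,0,0,-6,0, 0.33,-1,0.1,-12,0, 0.33,-2,0.2,-18,0, 0.33,-2,0.2,-18,0]'
python3 - <<'E'
from fit import *
s=snap('wrist','w4')
cv2.imwrite('pics/w4c.png',cv2.resize(s['img'][150:384,150:380,::-1],None,fx=2.5,fy=2.5,interpolation=cv2.INTER_CUBIC))
fit(s)
st=manip.sense();print(st['tcp_pos'],st['force'],st['ft_torque'])
E
```

```text
t: 3.68
tcp_pos: [0.597, -0.066, 0.2077]
tool_rot: [-0.532, -0.465, 0.533, -0.465]
force: [-0.5, 0.1, -0.6]
finger_gap: 0.331
plane [-0.1481  0.015   0.2807] res 0.0006 tilt 0.1478 up dir yaw -5.79
[ 0.59698003 -0.06592475  0.20786921] [-0.44121634 -0.09453338 -0.90594568] [-0.02595217  0.006633    0.00019944]
```

View pics/w4c.png

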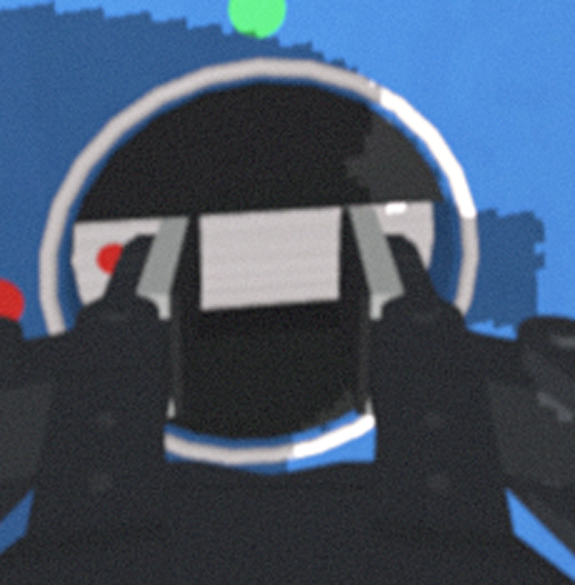

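```bash
python3 -m crank '[0.33,-1,0.1,-7,0, 0.33,-2,0.2,-14,0, 0.33,-3,0.3,-21,0, 0.33,-3.5,0.3,-26,0, 0.33,-4,0.4,-29,0,0.33,-4,0.4,-29,0]'
python3 - <<'E'
from fit import *
s=snap('wrist','w5')
cv2.imwrite('pics/w5c.png',cv2.resize(s['img'][150:384,150:380,::-1],None,fx=2.5,fy=2.5,interpolation=cv2.INTER_CUBIC))
fit(s)
st=manip.sense();print(st['tcp_pos'],st['force'],st['ft_torque'])
E
```

```text
t: 4.47
tcp_pos: [0.5941, -0.0659, 0.1797]
tool_rot: [0.533, 0.465, -0.532, 0.466]
force: [2.4, -0.9, 4.6]
finger_gap: 0.326
plane [-1.000e-04  0.000e+00  1.665e-01] res 0.0006 tilt 0.0001 up dir yaw -13.78
[ 0.59414727 -0.06593577  0.17972094] [2.77832765 0.92849146 4.34125907] [-0.05223092 -0.50651969  0.04478908]
```

View pics/w5c.png

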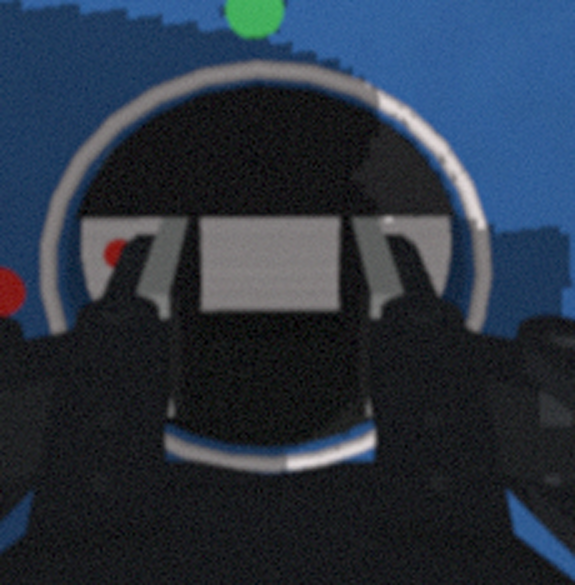

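```bash
python3 -m crank '[0.33,-0.5,0,-2,0, 0.33,-0.8,0,-3,0, 0.33,-0.8,0,-3,-0.12, 0.33,-0.8,0,-3,-0.24, 0.33,-0.8,0,-3,-0.36, 0.33,-0.8,0,-3,-0.48, 0.33,-0.8,0,-3,-0.6,0.33,-0.8,0,-3,-0.6]'
python3 - <<'E'
from fit import *
s=snap('wrist','w6')
cv2.imwrite('pics/w6c.png',cv2.resize(s['img'][130:384,130:400,::-1],None,fx=2.2,fy=2.2,interpolation=cv2.INTER_CUBIC))
fit(s)
st=manip.sense();print(st['tcp_pos'],st['force'],st['ft_torque'])
E
```

```text
t: 5.52
tcp_pos: [0.5942, -0.0665, 0.1795]
tool_rot: [0.648, 0.285, -0.645, 0.288]
force: [1.2, -0.5, 17.9]
finger_gap: 0.329
plane [ 0.0002 -0.      0.1663] res 0.0006 tilt 0.0002 up dir yaw 169.0
[ 0.59420314 -0.06648287  0.17954484] [-0.02758689 -1.01062169 17.92609356] [ 0.01528869 -0.00363356 -0.03430237]
```

View pics/w6c.png

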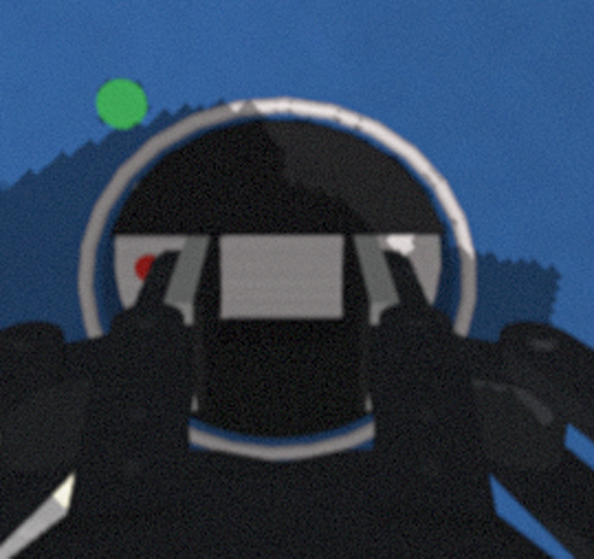

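The latch is following the fingers and the hatch is staying flat under about 18 N. I'll continue to the stop.

```bash
python3 -m crank '[0.33,0,0,0,-0.12, 0.33,0,0,0,-0.24, 0.33,0,0,0,-0.36, 0.33,0,0,0,-0.48, 0.33,0,0,0,-0.6, 0.33,0,0,0,-0.72, 0.33,0,0,0,-0.84,0.33,0,0,0,-0.92,0.33,0,0,0,-0.92]'
python3 - <<'E'
from fit import *
st=manip.sense();print(st['tcp_pos'],st['force'],st['ft_torque'],st['q'])
s=snap('wrist','w7')
cv2.imwrite('pics/w7c.png',cv2.resize(s['img'][130:384,130:400,::-1],None,fx=2.2,fy=2.2,interpolation=cv2.INTER_CUBIC))
fit(s)
E
```

```text
t: 6.7
tcp_pos: [0.5937, -0.0671, 0.1795]
tool_rot: [0.708, -0.031, -0.705, -0.029]
force: [-0.8, -2.9, 17.9]
finger_gap: 0.334
[ 0.59371774 -0.0671017   0.17952603] [-0.83149648 -2.85631493 17.85606219] [-0.31268071  0.25251676 -0.06663136] [-0.29845811  0.58476287  1.57809806 -0.00246674  0.97405259  1.35803658]
plane [ 2.000e-04 -1.000e-04  1.663e-01] res 0.0006 tilt 0.0003 up dir yaw 159.19
```

View pics/w7c.png

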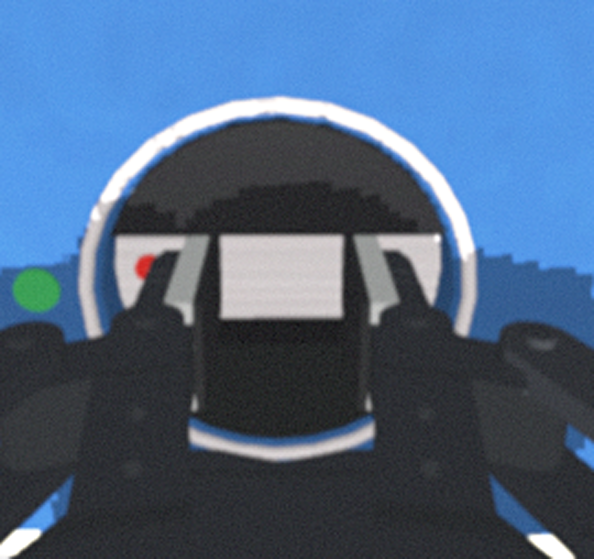

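```bash
python3 -m crank '[0.33,0,0,0,-0.04, 0.33,0,0,0,-0.08, 0.33,0,0,0,-0.08, 0.33,0,0,0,-0.08]'
python3 - <<'E'
from fit import *
st=manip.sense();M=R.from_quat(st['tool_rot']).as_matrix();print(st['tcp_pos'],st['force'],st['ft_torque'],'yaw',np.arctan2(M[1,1],M[0,1]))
s=snap('wrist','w8')
cv2.imwrite('pics/w8c.png',cv2.resize(s['img'][130:384,130:400,::-1],None,fx=2.2,fy=2.2,interpolation=cv2.INTER_CUBIC))
fit(s)
E
```

```text
t: 7.25
tcp_pos: [0.5934, -0.0669, 0.1795]
tool_rot: [0.706, -0.059, -0.704, -0.057]
force: [-0.8, -1.8, 18.5]
finger_gap: 0.325
[ 0.59343914 -0.06690911  0.17951754] [-0.78223739 -1.84291809 18.48382898] [-0.19023776  0.23050874  0.02432284] yaw -1.734182362784411
plane [ 2.000e-04 -1.000e-04  1.663e-01] res 0.0006 tilt 0.0003 up dir yaw 151.0
```

View pics/w8c.png

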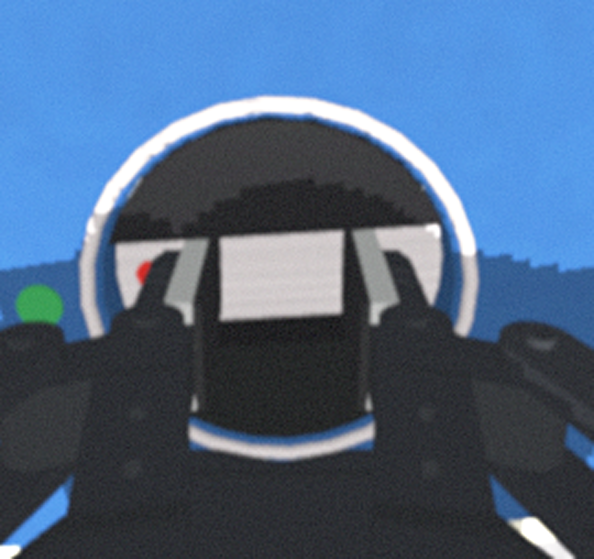

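The slot now lags the fingers by about 2°, with its edge running from (115,241) to (440,226). So the latch is at its stop. I'll ease the turn back slightly and lift straight out.

```bash
python3 -m crank '[0.33,0,0,0,0.035, 0.33,0,0,3,0.035, 0.33,0,0,8,0.035, 0.33,0,0,16,0.035, 0.33,0,0,35,0.035, 0.33,0,0,80,0.035, 0.33,0,0,130,0.035, 0.33,0,0,170,0.035, 0.33,0,0,170,0.035]'
python3 - <<'E'
from fit import *
st=manip.sense();print(st['t'],st['tcp_pos'],st['force'])
s=snap('wrist','w9');fit(s)
s=snap('scene','s9')
for u,v in [(325,234),(278,197),(149,174)]:pass
a=dict(np.load('scene0.npz'))['img'];b=s['img']
cv2.imwrite('pics/cmp9.png',np.hstack([a[130:290,110:350],b[130:290,110:350]])[...,::-1].repeat(1,0))
E
```

```text
t: 8.43
tcp_pos: [0.5927, -0.0655, 0.3496]
tool_rot: [0.707, -0.046, -0.704, -0.045]
force: [-0.3, -0.6, -0.9]
finger_gap: 0.33
8.425 [ 0.59270748 -0.06554466  0.34962081] [-0.26165847 -0.55568016 -0.9141562 ]
plane [-0.0079  0.0007  0.1725] res 0.0007 tilt 0.008 up dir yaw -5.33
```

View pics/w9.png

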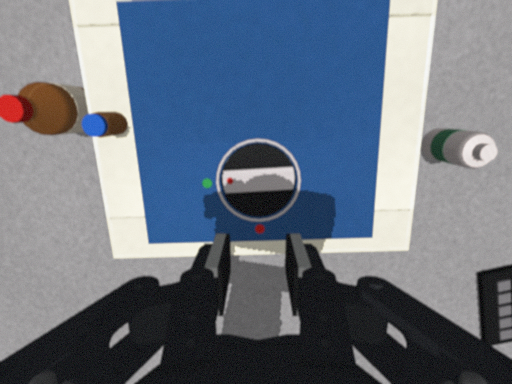

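View pics/cmp9.png

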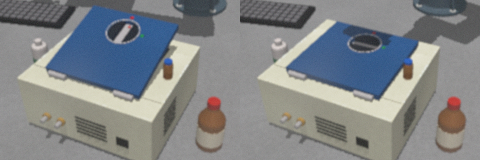

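```bash
python3 -c "
from station import workorder
print(workorder.sign_off())"
```

```text
the job is handed in; nothing more can be done
None
```

The hatch is shut and locked, and I handed the job in at about 8.5 s of the 42 s allowed; sign-off reports no verdict.

**What I did:** I set the partly open fingertips in the latch slot and pressed the hatch from about 0.235 rad down to flat. Holding it with about 18 N, I turned the latch clockwise until the slot stopped following the fingers. Then I eased the turn back a little and lifted straight out.

**Last checks, after letting go:**
- **Hatch:** it holds itself down at about 0.008 rad, under the 0.02 limit.
- **Latch:** it is at about 1.56 rad, estimated from the slot edge in the wrist image, with the red dot at the green mark.
- **Loose items:** the bottle, cartridge and vial look unmoved when the scene pictures from before and after are compared by eye; I did not measure their positions.
- **Robot:** it is clear of everything, and the force reading is within its noise.

**Disagreement:** the top and wrist cameras placed the slot 3–4 mm apart sideways. I resolved this by lining the fingertips up with the slot in the wrist image itself, and they went in without catching.

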